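# Take the top stock jar off the pile and present it to the barcode reader

### The job

Lift the top jar straight up off the pile of three and stand it gently on the barcode reader's plate, inside the yellow ring, turned so that its barcode label squarely faces the reader's red window. Keep the jar upright, leave the other two jars stacked where they are, and do not disturb the other things on the bench.

Things in the scene. Friction and masses are not known exactly. Their poses are not given: they have to be found in the camera images.
- jar_top: Top jar of the pile: closed, black, blue lid, 63.5 mm high, 0.14-0.32 kg. Body 54 mm diameter, lid (46 to 63.5 mm up) 56 mm. Its foot (42 mm) nests 3.5 mm deep in the rim of the lid below: raise it 5 mm before going sideways. Origin: centre of underside, z up, x out through the middle of its white barcode label. A white strip runs from the label over the lid to its middle. Any start heading.
- label (a point): Middle of the top jar's barcode label (about 42 mm wide round the jar, 34 mm high, white with black bars): on the jar's surface, 27 mm from its axis along the jar's x, 27 mm above its base.
- jar_mid: The middle jar of the pile, same make; its origin is the centre of its underside, 60 mm below that of the top jar. Loose: leave it in place. Its own label may face any way.
- jar_low: The lowest jar of the pile, same make, standing on the bench; its origin is the centre of its underside, 60 mm below that of the middle jar. Loose: leave it in place.
- reader: Barcode reader, fixed: aluminium plate 200 x 100 x 6 mm with a dark housing at its +x end (x = 40 to 95 mm, 66 mm wide, top 77 mm above the bench). Origin: centre of the plate's underside, on the bench; x runs from the ring to the housing, z up. The red window looks along -x over the plate. It may stand left or right of the pile, turned up to 30 degrees either way.
- ring (a point): The centre of the yellow ring printed on the reader's plate (86 mm inner, 94 mm outer diameter), on the plate's top face, 6 mm above the bench and 50 mm from the plate's middle on the side away from the housing.
- window (a point): The middle of the reader's red window, on the housing's face towards the ring: 90 mm from the ring's centre, 40 mm above the bench. Its z is up; its x points away from the ring.
- multimeter: Bystander: a yellow multimeter lying on its back, 150 x 78 x 45 mm, loose. Origin: centre of its underside.
- board: Bystander: a green circuit board 100 x 70 mm with its components up to 20 mm high, loose. Origin: centre of its underside.
- screwdriver: Bystander: a red-handled screwdriver lying on the bench, loose. Origin: under its middle.
There are look-alikes about, which are no part of the job. Leave any orange or pink look-alike of the jar_low alone.

How it is judged:
On the way:
1. The top jar is lifted upright, straight up and clear of the pile, while the two jars below stay stacked (z of jar_top in the frame of jar_mid above 0.068 m and angle between jar_top's own z axis and vertical below 0.25 rad and distance of jar_mid from where it was at the start of the episode below 0.02 m and horizontal distance between jar_top and jar_mid below 0.04 m), for 0.1 s.
At the end, for the whole second after the job is handed in: Top jar upright, still and released on the plate, wholly inside the ring (axis within 16 mm of its centre), label facing the window within 0.4 rad; lower jars still stacked, upright, within 20 mm of their start; other things within 30 mm of theirs (horizontal distance between jar_top and ring below 0.016 m and z of jar_top in the frame of reader between 0.004 and 0.009 m and angle between each of jar_top, jar_mid, jar_low's own z axis and vertical below 0.08 rad and angle between the x axis of jar_top and the x axis of reader, either way round below 0.4 rad and distance between label and window below 0.09 m and linear speed of jar_top below 0.02 m/s and distance of each of jar_mid, jar_low from where it was at the start of the episode below 0.02 m and distance of each of multimeter, board, screwdriver from where it was at the start of the episode below 0.03 m); the robot touches nothing.
It fails at once if The top jar is tipped over (more than 0.5 rad from upright) (angle between jar_top's own z axis and vertical above 0.5 rad).
It fails at once if The top jar is dropped or slammed on to the reader's plate (faster than 0.45 m/s within 50 mm above it; a fall of about 10 mm) (horizontal distance between jar_top and ring below 0.06 m and z of jar_top in the frame of reader below 0.056 m and linear speed of jar_top above 0.45 m/s).
It fails at once if One of the lower jars is pushed more than 30 mm or tipped (distance of any of jar_mid, jar_low from where it was at the start of the episode above 0.03 m or angle between any of jar_mid, jar_low's own z axis and vertical above 0.35 rad).
It fails at once if The multimeter, the board or the screwdriver is pushed more than 30 mm (distance of any of multimeter, board, screwdriver from where it was at the start of the episode above 0.03 m).
It also fails if it takes over 38 s, if anything falls off the work surface, if the arm or the gripper's body presses on something with over 40 N, if the wrist force passes 120 N, or if a joint passes its speed limit or range.

### The arm

A 7-joint arm with a two-finger parallel gripper is mounted at the origin on the work surface. World frame = base frame: x ahead of the robot, y to its left, z up, the work surface at z = 0. Lengths are in m, angles in rad, forces in N, time in s.
With the tool pointing down it reaches from about 0.425 to 0.875 m from the base axis. Payload 4.7 kg.
Tool frame: the origin (TCP) lies midway between the tips of the shut fingers; the grasp point (between the pads) lies 19 mm behind it; x points along the fingers, z is the direction in which the jaws open and shut, and the axes are right-handed (so a half turn about x gives the same grasp; the last joint's range is limited). The gripper opens to 87 mm and grips with 3 to 60 N. Pads are 19 mm wide; open, the fingers measure 117 mm over their backs; the gripper's body (75 mm by 190 mm) begins 51 mm behind the grasp point.
Start: joints at [1.163, 0.321, -0.07, 1.45, 0.023, 1.371, -0.057], TCP at [0.266, -0.593, 0.223] pointing down, gripper open.
Joint ranges: [-2.86, 2.86], [-0.3, 2.09], [-1.38, 1.24], [0.06, 2.45], [-1.56, 4.7], [0.09, 2.05], [-2.69, 2.69]. Speed limits (rad/s): [2.57, 2.57, 3.14, 3.14, 3.14, 3.14, 3.14].

### API

Orientations are given as a rotation vector (axis times angle).
In Python, from bench import ctrl, vision, close_job gives the robot as it stands. The module is installed in compiled form; this text tells all that it offers.
- The arm moves only by the tool servo_tool, never from a script. Its argument "commands" is a list that holds one entry, the list of rows, each a list of 7 numbers: the turn, a rotation vector about the tool's x, y, z in degrees, then the shift along the tool's x, y, z in mm, then the finger opening in mm, from 0 to 87. In form: [[[wx, wy, wz, x, y, z, grip], ...]]. A call has 1 to 5 rows; each row is the pose to reach, as a shift and turn from the pose commanded when the call began, along the tool's axes at that moment; what a row does not reach only later rows make up. A row lasts 1/8 s, in which the tool goes at most 62.5 mm and 10.7 degrees, less where a joint would pass 70% of its speed; a pose out of reach is approached as far as the arm can. A call with a gripper value outside its range is refused whole. The fingers move at their own pace and stop on an object; "newtons" is the grip in N (left out, the last holds). Time passes only in rows, so rows that repeat a pose let the fingers close. It gives the time, the measured TCP pose, the force and the opening at its end, in the units of the state.
- ctrl.get_state(): the state, without advancing time (a new reading comes with each control period).
- vision.get_image(name): name is "side" or "top"; returns the picture (480x640x3 uint8, red, green, blue); there is no depth.
- vision.camera_info(name): a dict with "fov_y" (degrees; the focal length in pixels is half the picture's height over the tangent of half this angle, whatever the lens; pixels are square), "cx", "cy" (the principal point, pixels), "pose" (4x4, takes a point from camera to world coordinates). Camera axes: x right, y down, z forward; pixel columns grow to the right and rows downward; lengths in m; the calibration is good to about 2 mm. A picture is of the moment at which its call begins. camera_info takes no time and is no camera call.
- close_job(): hands the job in, once; it reports no verdict.
The state is a dict: "time": time; "joint_positions": joint angles; "qd": joint speeds; "joint_torque": joint torques, N m; "position": TCP position; "tool_rot": TCP orientation; "ft_force": force on the tool from outside, world axes, zero at the start; "torque": the same for the moment, N m; "grip_width": opening from 0.0 (shut) to 1.0 (fully open).
Only numpy, scipy, OpenCV 4.12 (cv2) and the standard library are available. Lean on these libraries where they do the work, as an engineer would, in place of code of your own. Each camera call takes 0.05 s, during which the arm holds its last target. There are 200 camera calls.

## Working session

There is one attempt and no reset: what is moved stays moved. The work goes in short steps, Python scripts to look and compute and a tool call to move; the robot and the scene stay as the last step left them, time stands still between calls to the robot, and variables do not carry over. Pictures are saved under pics/ and viewed, about 8 in all and at most 12, crops included, and the job is handed in when it is done.

Besides the shell and the picture viewer there is one more tool, called after "Request:" as name([rows], argument=value, ...), one row to a line, values as JSON. servo_tool: Moves the arm, as the interface text tells. Its arguments: {"type":"object","properties":{"commands":{"type":"array"},"newtons":{"type":"number"}},"required":["commands"]}

```bash
mkdir -p pics
python3 - <<'E'
from bench import ctrl, vision
import cv2, numpy as np
np.set_printoptions(precision=4,suppress=True)
for n in("top","side"):
    im=vision.get_image(n); cv2.imwrite(f"pics/{n}0.png",im[:,:,::-1])
    c=vision.camera_info(n); print(n,c["fov_y"],c["cx"],c["cy"],[k for k in c]);print(np.array(c["pose"]))
print(ctrl.get_state())
E
```

```text
top 55.05619221546058 319.1477707627354 235.83601898144022 ['fov_y', 'cx', 'cy', 'pose']
[[-0.0108 -0.9899  0.1415  0.4142]
 [-0.9999  0.0102 -0.0052  0.0051]
 [ 0.0037 -0.1415 -0.9899  1.3161]
 [ 0.      0.      0.      1.    ]]
side 56.67344178883788 318.2403751789812 239.93569190114417 ['fov_y', 'cx', 'cy', 'pose']
[[ 0.9477 -0.254   0.1932  0.4115]
 [-0.3186 -0.7186  0.6181 -0.6254]
 [-0.0182 -0.6473 -0.762   0.8985]
 [ 0.      0.      0.      1.    ]]
{'time': 0.1, 'joint_positions': array([ 1.1631,  0.3217, -0.0701,  1.4515,  0.0226,  1.3708, -0.0569]), 'qd': array([ 0.    , -0.0022,  0.0002, -0.0021, -0.0011,  0.0003,  0.0008]), 'joint_torque': array([ -0.0004, -49.2572,  -0.406 , -31.3398,  -0.0641,   0.0395,
         0.    ]), 'position': array([ 0.2659, -0.5926,  0.2216]), 'tool_rot': array([ 0.894 ,  1.3812, -0.8926]), 'ft_force': array([0.2276, 0.9318, 0.183 ]), 'torque': array([0.0254, 0.0399, 0.0228]), 'grip_width': 0.997663584231372}
```

View pics/top0.png

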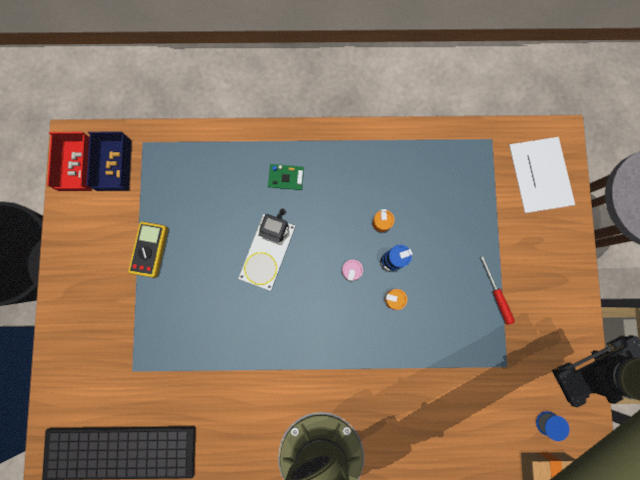

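View pics/side0.png

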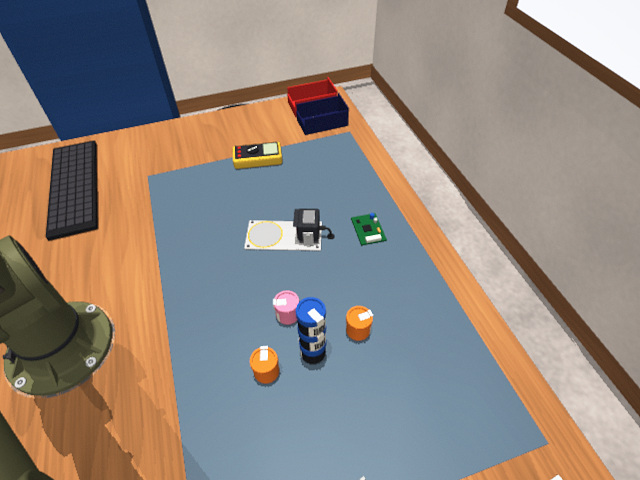

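The top view shows the pile's blue lid at (399,257). The look-alikes are orange at (384,220) and (397,299), pink at (352,270), and a stray blue one at (553,426). I choose (399,257), because it is the only one standing on a pile of three, as the side view confirms at (311,310). The reader's ring is at (261,268) in the top view.

```bash
cat > h.py <<'E'
import cv2, numpy as np
from bench import ctrl, vision
from scipy.spatial.transform import Rotation as R
np.set_printoptions(precision=4,suppress=True)
def cam(n):
    c=vision.camera_info(n); f=240/np.tan(np.radians(c["fov_y"]/2)); return f,c["cx"],c["cy"],np.array(c["pose"])
def back(n,uv,z):
    f,cx,cy,P=cam(n); uv=np.atleast_2d(np.asarray(uv,float))
    d=np.c_[(uv[:,0]-cx)/f,(uv[:,1]-cy)/f,np.ones(len(uv))]@P[:3,:3].T
    return P[:3,3]+d*((z-P[2,3])/d[:,2])[:,None]
def proj(n,X):
    f,cx,cy,P=cam(n); p=(np.atleast_2d(X)-P[:3,3])@P[:3,:3]
    return np.c_[f*p[:,0]/p[:,2]+cx,f*p[:,1]/p[:,2]+cy]
def mask(im,box,lo,hi):
    x0,y0,x1,y1=box; h=cv2.cvtColor(im,cv2.COLOR_RGB2HSV); m=np.zeros(im.shape[:2],np.uint8)
    m[y0:y1,x0:x1]=cv2.inRange(h,lo,hi)[y0:y1,x0:x1]; return m
def pts(m): y,x=np.nonzero(m); return np.c_[x,y].astype(float)
E
python3 - <<'E'
from h import *
crops=[]
for n,bj,br,cj in(("top",(380,238,415,274),(235,205,300,295),(365,225,430,290)),("side",(294,294,330,326),(240,200,325,255),(280,285,345,370))):
    im=cv2.imread(f"pics/{n}0.png")[:,:,::-1].copy()
    # blue lid + strip
    b=mask(im,bj,(105,120,60),(125,255,255)); w=mask(im,bj,(0,0,150),(179,70,255))
    nn,l,s,c=cv2.connectedComponentsWithStats(w)
    print(n,"blue",b.sum()//255,"white comps",s[1:].tolist())
    y=mask(im,br,(20,80,120),(35,255,255)); p=back(n,pts(y),.006)
    A=np.c_[2*p[:,:2],np.ones(len(p))]; s_=np.linalg.lstsq(A,(p[:,:2]**2).sum(1),rcond=None)[0]
    print("ring",len(p),s_[:2],"r",np.sqrt(s_[2]+s_[0]**2+s_[1]**2))
    pw=mask(im,br,(0,0,165),(179,60,255)); pw=cv2.bitwise_or(pw,y); q=back(n,pts(pw),.006)[:,:2]
    rect=cv2.minAreaRect((q*1000).astype(np.float32)); print("plate rect",rect)
    for bx in(cj,br): 
        k=im[bx[1]:bx[3],bx[0]:bx[2]]; crops.append(cv2.resize(k,(390,290),interpolation=cv2.INTER_CUBIC) if 0 else cv2.resize(k,None,fx=290/k.shape[0],fy=290/k.shape[0],interpolation=cv2.INTER_CUBIC))
W=max(crops[0].shape[1]+crops[1].shape[1],crops[2].shape[1]+crops[3].shape[1]); o=np.zeros((580,W,3),np.uint8)
for i in(0,2):
    r=np.hstack(crops[i:i+2]); o[i*145:i*145+r.shape[0],:r.shape[1]]=r
cv2.imwrite("pics/crop1.png",o[:,:800,::-1]); print(o.shape)
E
```

```text
top blue 432 white comps [[389, 239, 1, 1, 1], [385, 245, 1, 1, 1], [389, 245, 1, 1, 1], [381, 246, 1, 1, 1], [400, 248, 13, 10, 79], [411, 261, 1, 1, 1], [384, 266, 5, 4, 8], [380, 270, 4, 4, 9], [398, 271, 1, 2, 2], [384, 273, 1, 1, 1], [387, 273, 2, 1, 2], [390, 273, 3, 1, 3], [395, 273, 1, 1, 1], [407, 273, 1, 1, 1]]
ring 144 [0.5108 0.1669] r 0.044744831197305594
plate rect ((556.92626953125, 149.7037353515625), (100.84315490722656, 200.67355346679688), 69.34769439697266)
side blue 580 white comps [[297, 294, 2, 4, 4], [299, 294, 31, 32, 204], [308, 308, 16, 18, 145], [295, 325, 1, 1, 1]]
ring 128 [0.5103 0.1673] r 0.04492569127721887
plate rect ((561.604248046875, 165.23431396484375), (136.62303161621094, 201.87879943847656), 70.56803131103516)
(580, 670, 3)
```

View pics/crop1.png

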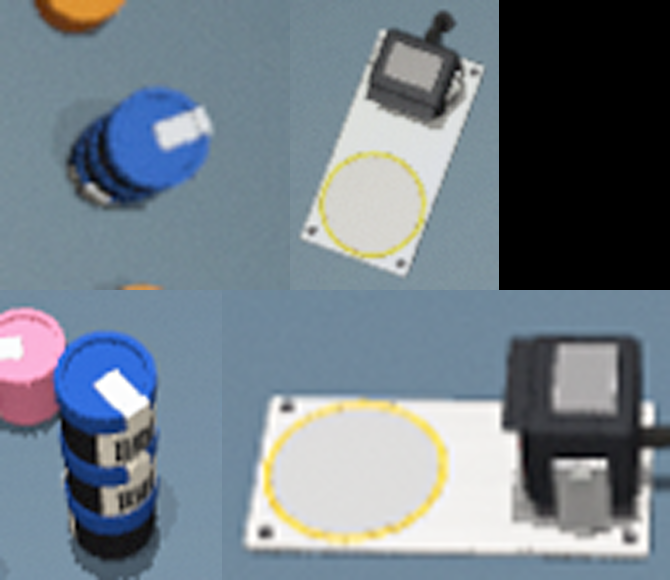

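Run:
```python
from h import *
from scipy.optimize import least_squares
S=8
for n,bj in(("top",(383,238,417,274)),("side",(294,294,330,350))):
    im=cv2.imread(f"pics/{n}0.png")[:,:,::-1].copy()
    x0,y0,x1,y1=bj; k=cv2.resize(im[y0:y1,x0:x1],None,fx=S,fy=S,interpolation=cv2.INTER_CUBIC)
    h=cv2.cvtColor(k,cv2.COLOR_RGB2HSV)
    b=cv2.inRange(h,(106,140,60),(125,255,255)); w=cv2.inRange(h,(0,0,170),(179,60,255))
    m=cv2.morphologyEx(b|w,cv2.MORPH_OPEN,np.ones((9,9)))
    C=max(cv2.findContours(m,0,1)[0],key=cv2.contourArea)[:,0].astype(float)
    p=back(n,(C+.5)/S-.5+[x0,y0],.1835)[:,:2]
    cp=cam(n)[3][:2,3]; c=np.median(p,0)
    for it in range(8):
        d=(c-cp)/np.linalg.norm(c-cp); v=p-c; r=np.linalg.norm(v,axis=1); s=(v@d/r>-.05)&(abs(r-.028)<(.008 if it<4 else .003))
        c=least_squares(lambda q:np.linalg.norm(p[s]-q,axis=1)-.028,c,loss="soft_l1",f_scale=.0005).x
    rr=np.linalg.norm(p[s]-c,axis=1)
    q=back(n,(pts(w)+.5)/S-.5+[x0,y0],.1835)[:,:2]; v=q-c; r=np.linalg.norm(v,axis=1); 
    v=v[r<.024]; 
    a=v.mean(0); mm=np.linalg.svd(v-a)[2][0] if 0 else np.linalg.eigh(np.cov(v.T))[1][:,1]
    print(n,c,"n",s.sum(),"rms",rr.std(),"mean r",rr.mean(),"head(centroid)",np.degrees(np.arctan2(a[1],a[0])),np.hypot(*a),"axis",np.degrees(np.arctan2(mm[1],mm[0])))
s=ctrl.get_state(); print(R.from_rotvec(s["tool_rot"]).as_matrix(), s["position"])
```

```text
top [ 0.5247 -0.1992] n 222 rms 0.0006374911636496639 mean r 0.027775199862216875 head(centroid) -69.23886784873895 0.012210006511257828 axis 109.84943595767459
side [ 0.5248 -0.2014] n 328 rms 0.0004221664653113003 mean r 0.027851546067443105 head(centroid) -74.39621564021391 0.01216874942945717 axis 113.17798503194959
[[-0.0008  0.9123  0.4095]
 [ 0.0015  0.4095 -0.9123]
 [-1.     -0.0001 -0.0017]] [ 0.2659 -0.5926  0.2216]
```

Request:
servo_tool([
  [[0,0,0,-45,0,0,87],[-9,0,0,-45,42,-27,87],[-18,0,0,-45,86,-55,87],[-27,0,0,-45,130,-83,87],[-36,0,0,-45,174,-110,87]],
], newtons=25)

```text
time: 0.72
position: [0.3804, -0.4197, 0.2672]
tool_rot: [0.404, 1.533, -0.404]
ft_force: [1.4, 0.3, 0.3]
grip_width: 0.999
```

```bash
cat > d.py <<'E'
import sys
from h import *
# target x y z yaw(jaw heading deg)
x,y,z,yaw=map(float,sys.argv[1:5])
s=ctrl.get_state(); M=R.from_rotvec(s["tool_rot"]); m=M.as_matrix()
d=m.T@(np.array([x,y,z])-s["position"])*1000
a=np.radians(yaw); Z=np.array([np.cos(a),np.sin(a),0]); X=np.array([0,0,-1.]); T=np.c_[X,np.cross(Z,X),Z]
print("t",s["time"],"pos",s["position"],"shift mm",d,"turn deg",np.degrees((M.inv()*R.from_matrix(T)).as_rotvec()),"yaw",np.degrees(np.arctan2(m[1,2],m[0,2])),"grip",s["grip_width"],"F",s["ft_force"],"q",s["joint_positions"])
E
python3 d.py .5247 -.2003 .267 -20
```

```text
t 0.725 pos [ 0.3804 -0.4197  0.2672] shift mm [  0.1797 262.0567  17.3671] turn deg [-9.5356 -0.0291 -0.0059] yaw -29.535625849305518 grip 0.9990419617770311 F [1.3933 0.2638 0.3236] q [ 1.0165  0.1369 -0.2538  1.5883  0.0347  1.4213  0.2443]
```

Request:
servo_tool([
  [[-4,0,0,0,55,4,87],[-9.5,0,0,0,110,7,87],[-9.5,0,0,0,165,11,87],[-9.5,0,0,0,220,15,87],[-9.5,0,0,0,262,17,87]],
])

```text
time: 1.35
position: [0.5258, -0.1999, 0.2672]
tool_rot: [0.277, 1.553, -0.276]
ft_force: [-0.1, -0.2, -0.4]
grip_width: 0.998
```

Request:
servo_tool([
  [[0,0,0,0,0,0,87],[0,0,0,0,0,0,87]],
])

```text
time: 1.6
position: [0.5243, -0.2036, 0.2671]
tool_rot: [0.278, 1.554, -0.28]
ft_force: [-0.0, -0.0, -0.6]
grip_width: 1.0
```

```bash
python3 d.py .5247 -.2003 .155 -20
python3 - <<'E'
from h import *
for n,b in(("top",(340,200,460,320)),("side",(240,230,380,370))):
    im=vision.get_image(n);cv2.imwrite(f"pics/{n}1.png",im[:,:,::-1])
a=[cv2.resize(cv2.imread(f"pics/{n}1.png")[y0:y1,x0:x1],(400,400),interpolation=2) for n,(x0,y0,x1,y1) in(("top",(340,200,460,320)),("side",(240,230,380,370)))]
cv2.imwrite("pics/crop2.png",np.hstack(a))
E
```

```text
t 1.6 pos [ 0.5243 -0.2036  0.2671] shift mm [112.0856   3.3091  -0.6193] turn deg [-0.3747 -0.0529  0.0554] yaw -20.37474778555479 grip 0.9997352867626937 F [-0.032  -0.0051 -0.5838] q [ 0.741   0.1437 -0.464   1.5911  0.0658  1.4231 -0.0842]
```

View pics/crop2.png

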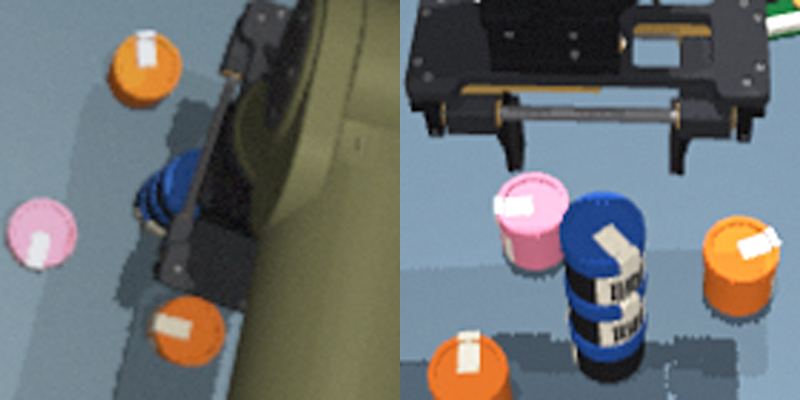

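The gripper is above the pile with the pile undisturbed, and the side view has the fingers on either side of the lid. I'll go down next.

Request:
servo_tool([
  [[0,0,0,20,3,-0.5,87],[0,0,0,50,3,-0.5,87],[0,0,0,80,3,-0.5,87],[0,0,0,105,3,-0.5,87],[0,0,0,112,3,-0.5,87]],
])

```text
time: 2.33
position: [0.5237, -0.2008, 0.1538]
tool_rot: [0.281, 1.556, -0.28]
ft_force: [0.4, -0.4, 0.2]
grip_width: 0.999
```

Request:
servo_tool([
  [[0,0,0,0,0,0,87],[0,0,0,0,0,0,87]],
])

```text
time: 2.58
position: [0.5262, -0.2002, 0.1569]
tool_rot: [0.278, 1.551, -0.279]
ft_force: [-0.6, 0.4, 0.4]
grip_width: 0.999
```

```bash
python3 d.py .5247 -.2003 .155 -20
python3 - <<'E'
from h import *
b={"top":(340,200,460,320),"side":(240,230,380,370)}
a=[]
for n,(x0,y0,x1,y1) in b.items():
    im=vision.get_image(n)[:,:,::-1];cv2.imwrite(f"pics/{n}2.png",im); a.append(cv2.resize(im[y0:y1,x0:x1],(400,400),interpolation=2))
cv2.imwrite("pics/crop3.png",np.hstack(a))
E
```

```text
t 2.575 pos [ 0.5262 -0.2002  0.1569] shift mm [ 1.86   -0.5652 -1.3588] turn deg [-0.364   0.1248  0.0164] yaw -20.36401000390574 grip 0.9989753210636145 F [-0.6305  0.3632  0.4034] q [ 0.7298  0.2083 -0.4654  1.7456  0.0999  1.2089 -0.1176]
```

View pics/crop3.png

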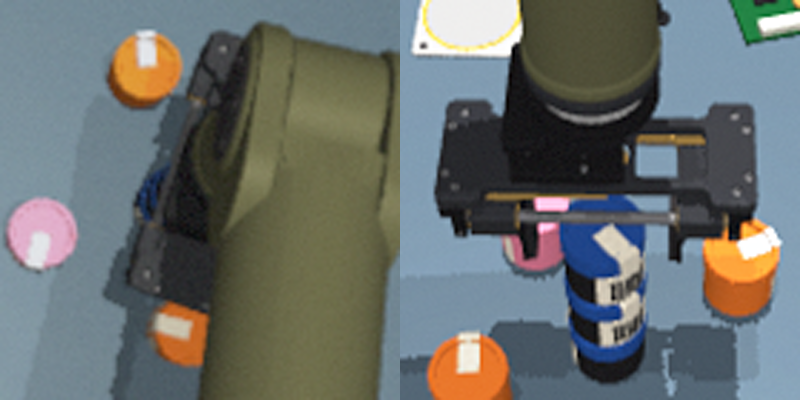

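Both fingers flank the lid: in the crop the tips are at (530,250) and (675,255), with the lid centred at about 603. I'll close slowly.

Request:
servo_tool([
  [[0,0,0,0.5,0,-0.5,70],[0,0,0,0.5,0,-0.5,60],[0,0,0,0.5,0,-0.5,57],[0,0,0,0.5,0,-0.5,53],[0,0,0,0.5,0,-0.5,50]],
], newtons=12)

```text
time: 3.3
position: [0.5252, -0.1996, 0.1551]
tool_rot: [0.278, 1.552, -0.279]
ft_force: [1.1, -0.7, 0.2]
grip_width: 0.636
```

Request:
servo_tool([
  [[0,0,0,0,0,0,48],[0,0,0,0,0,0,48],[0,0,0,0,0,0,48],[0,0,0,0,0,0,48]],
], newtons=22)

```text
time: 3.8
position: [0.5251, -0.1995, 0.1551]
tool_rot: [0.278, 1.552, -0.279]
ft_force: [1.3, -0.4, 1.0]
grip_width: 0.636
```

Request:
servo_tool([
  [[0,0,0,-2,0,0,48],[0,0,0,-5,0,0,48],[0,0,0,-9,0,0,48],[0,0,0,-14,0,0,48],[0,0,0,-20,0,0,48]],
])

```text
time: 4.42
position: [0.525, -0.1995, 0.1754]
tool_rot: [0.278, 1.553, -0.278]
ft_force: [0.1, -0.5, -1.3]
grip_width: 0.639
```

Request:
servo_tool([
  [[0,0,0,-5,0,0,48],[0,0,0,-12,0,0,48],[0,0,0,-20,0,0,48],[0,0,0,-25,0,0,48],[0,0,0,-25,0,0,48]],
])

```text
time: 5.05
position: [0.5253, -0.1996, 0.2006]
tool_rot: [0.278, 1.552, -0.279]
ft_force: [0.1, -0.2, -2.9]
grip_width: 0.636
```

```bash
python3 d.py .5107 .1671 .201 28.4
python3 - <<'E'
from h import *
im=vision.get_image("side")[:,:,::-1];cv2.imwrite("pics/side3.png",im)
cv2.imwrite("pics/crop4.png",cv2.resize(im[220:380,230:390],(480,480),interpolation=2))
E
```

```text
t 5.05 pos [ 0.5253 -0.1996  0.2006] shift mm [  -0.5888  338.753  -141.091 ] turn deg [-48.7317   0.0498   0.0335] yaw -20.331707521224935 grip 0.6356555326349723 F [ 0.0603 -0.1907 -2.892 ] q [ 0.735   0.1746 -0.4674  1.6919  0.0817  1.2933 -0.1035]
```

View pics/crop4.png

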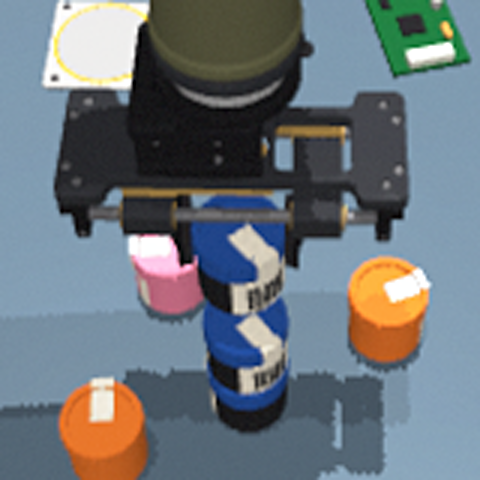

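Lifted cleanly: the crop shows the jar upright in the fingers, and the lower two still stacked at (250,370). Next I carry it across and turn it.

Request:
servo_tool([
  [[-4,0,0,0,25,-10,48],[-11,0,0,0,65,-27,48],[-18,0,0,0,110,-46,48],[-25,0,0,0,155,-65,48],[-32,0,0,0,200,-83,48]],
])

```text
time: 5.72
position: [0.5158, 0.0198, 0.1999]
tool_rot: [-0.165, 1.565, 0.165]
ft_force: [0.7, 0.1, -2.8]
grip_width: 0.639
```

```bash
python3 d.py .5107 .1671 .201 28.4
```

```text
t 5.725 pos [0.5158 0.0198 0.1999] shift mm [ -1.1398 145.0744  25.8024] turn deg [-16.3436  -0.0146   0.0035] yaw 12.056378382545539 grip 0.6391355523997551 F [ 0.6922  0.0908 -2.8038] q [ 0.5535  0.0891 -0.6733  1.7907  0.058   1.2819  0.076 ]
```

Request:
servo_tool([
  [[-5,0,0,0,45,8,48],[-10,0,0,0,90,16,48],[-14,0,0,0,125,22,48],[-16.3,0,0,0,142,25.5,48],[-16.3,0,0,0,145,26,48]],
])

```text
time: 6.35
position: [0.5123, 0.1651, 0.1998]
tool_rot: [-0.385, 1.537, 0.384]
ft_force: [-0.6, -0.1, -3.3]
grip_width: 0.636
```

Request:
servo_tool([
  [[0,0,0,20,0,0,48],[0,0,0,45,0,0,48],[0,0,0,70,0,0,48],[0,0,0,90,0,0,48],[0,0,0,100,0,0,48]],
])

```text
time: 6.98
position: [0.5125, 0.1628, 0.0987]
tool_rot: [-0.382, 1.539, 0.381]
ft_force: [-0.4, -0.1, -2.2]
grip_width: 0.634
```

```bash
python3 d.py .5107 .1671 .041 28.4
python3 - <<'E'
from h import *
b={"top":(220,190,320,310),"side":(220,160,340,280)}
a=[]
for n,(x0,y0,x1,y1) in b.items():
    im=vision.get_image(n)[:,:,::-1];cv2.imwrite(f"pics/{n}4.png",im); a.append(cv2.resize(im[y0:y1,x0:x1],(400,480),interpolation=2))
cv2.imwrite("pics/crop5.png",np.hstack(a))
E
```

```text
t 6.975 pos [0.5125 0.1628 0.0987] shift mm [57.7315  4.5928  0.5307] turn deg [-0.53   -0.1052 -0.0006] yaw 27.870033816967325 grip 0.6339419621481586 F [-0.426  -0.0719 -2.2182] q [ 0.3393  0.2685 -0.7845  1.8549  0.2114  1.1053 -0.0369]
```

View pics/crop5.png

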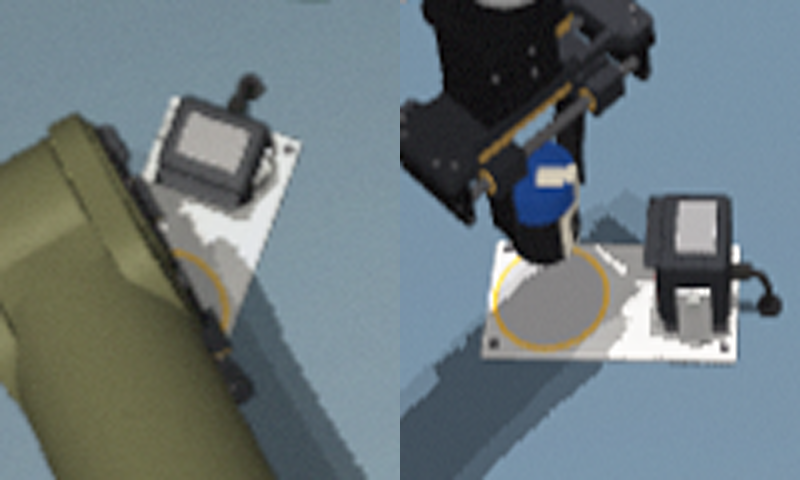

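The label points right, towards the window (side crop, jar at (548,190)). The jar is upright over the ring, so I lower it.

Request:
servo_tool([
  [[0,0,0,12,3,0.5,48],[0,0,0,25,4.5,0.5,48],[0,0,0,37,4.5,0.5,48],[0,0,0,46,4.5,0.5,48],[0,0,0,50,4.5,0.5,48]],
])

```text
time: 7.7
position: [0.5108, 0.1682, 0.0492]
tool_rot: [-0.383, 1.538, 0.383]
ft_force: [-0.5, -0.6, -2.5]
grip_width: 0.633
```

Request:
servo_tool([
  [[0,0,0,0,0,0,48],[0,0,0,0,0,0,48]],
])

```text
time: 7.95
position: [0.5115, 0.1685, 0.0504]
tool_rot: [-0.383, 1.536, 0.383]
ft_force: [0.5, 0.1, -2.2]
grip_width: 0.636
```

```bash
python3 d.py .5107 .1671 .041 28.4
```

```text
t 7.95 pos [0.5115 0.1685 0.0504] shift mm [ 9.3986 -0.831  -1.3656] turn deg [-0.438   0.0418  0.0142] yaw 27.962014552582925 grip 0.6359085908716283 F [ 0.4763  0.0888 -2.1602] q [ 0.3028  0.3334 -0.7652  1.8969  0.2702  1.0158 -0.0909]
```

Request:
servo_tool([
  [[0,0,0,2,-0.5,-0.5,48],[0,0,0,4,-1,-1,48],[0,0,0,5.5,-1,-1,48],[0,0,0,6.5,-1,-1,48],[0,0,0,7,-1,-1,48]],
])

```text
time: 8.57
position: [0.5107, 0.167, 0.0429]
tool_rot: [-0.383, 1.537, 0.383]
ft_force: [-0.6, -0.9, -2.4]
grip_width: 0.635
```

Request:
servo_tool([
  [[0,0,0,0.5,0,0,48],[0,0,0,1,0,0,48],[0,0,0,1,0,0,48]],
])

```text
time: 8.95
position: [0.5107, 0.167, 0.042]
tool_rot: [-0.383, 1.537, 0.383]
ft_force: [0.2, -0.1, -2.3]
grip_width: 0.634
```

Request:
servo_tool([
  [[0,0,0,0.5,0,0,48],[0,0,0,1,0,0,48],[0,0,0,1,0,0,48]],
])

```text
time: 9.32
position: [0.5108, 0.167, 0.0412]
tool_rot: [-0.383, 1.537, 0.383]
ft_force: [0.1, -0.8, -0.9]
grip_width: 0.638
```

Request:
servo_tool([
  [[0,0,0,0.3,0,0,48],[0,0,0,0.6,0,0,48],[0,0,0,0.6,0,0,48]],
])

```text
time: 9.7
position: [0.5108, 0.1671, 0.0411]
tool_rot: [-0.383, 1.537, 0.382]
ft_force: [-1.4, -0.5, 4.9]
grip_width: 0.637
```

The force has changed from -2.3 to +4.9 N, so the jar is standing on the plate. I'll release it gently and go straight up.

Request:
servo_tool([
  [[0,0,0,0,0,0,56],[0,0,0,0,0,0,60],[0,0,0,0,0,0,70],[0,0,0,0,0,0,87],[0,0,0,0,0,0,87]],
])

```text
time: 10.32
position: [0.5107, 0.167, 0.0403]
tool_rot: [-0.383, 1.537, 0.383]
ft_force: [-0.3, -0.4, -0.1]
grip_width: 0.94
```

Request:
servo_tool([
  [[0,0,0,0,0,0,87],[0,0,0,-10,0,0,87],[0,0,0,-30,0,0,87],[0,0,0,-60,0,0,87],[0,0,0,-100,0,0,87]],
])

```text
time: 10.95
position: [0.5104, 0.1671, 0.1423]
tool_rot: [-0.383, 1.537, 0.383]
ft_force: [0.6, -0.8, -0.2]
grip_width: 0.995
```

Request:
servo_tool([
  [[0,0,0,-40,0,0,87],[0,0,0,-80,0,0,87],[0,0,0,-80,-40,0,87],[0,0,0,-80,-80,0,87],[0,0,0,-80,-120,0,87]],
])

```text
time: 11.58
position: [0.5678, 0.0602, 0.2225]
tool_rot: [-0.384, 1.534, 0.382]
ft_force: [0.7, 0.5, -1.0]
grip_width: 0.999
```

Run:
```python
from h import *
b={"top":(220,190,440,310),"side":(220,160,380,380)}
a=[]
for n,(x0,y0,x1,y1) in b.items():
    im=vision.get_image(n)[:,:,::-1];cv2.imwrite(f"pics/{n}5.png",im); k=im[y0:y1,x0:x1]; a.append(cv2.resize(k,None,fx=(440/k.shape[1] if n=="top" else 360/k.shape[1]),fy=(440/k.shape[1] if n=="top" else 360/k.shape[1]),interpolation=2))
o=np.zeros((500,800,3),np.uint8)
o[:a[0].shape[0],:440]=a[0]; o[:a[1].shape[0],440:]=a[1][:500]
cv2.imwrite("pics/crop6.png",o); print(ctrl.get_state()["ft_force"])
```

```text
[ 0.3892 -0.3785 -0.3932]
```

View pics/crop6.png

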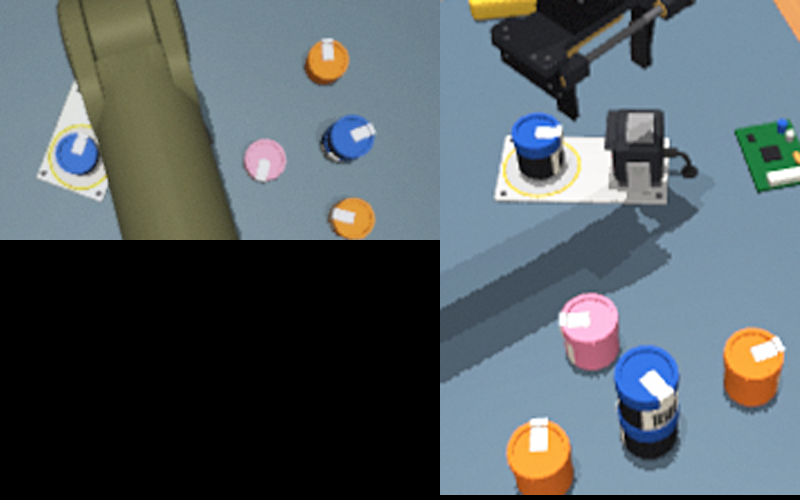

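The jar stands upright in the ring with its strip pointing at the housing, and the lower two jars are stacked. I'll check this with numbers.

Run:
```python
from h import *
from scipy.optimize import least_squares
S=8
for lab,n,bj,z in(("top jar","top",(245,253,270,281),.0695),("top jar","side",(250,208,280,240),.0695),("mid","top",(378,240,412,275),.1235),("mid","side",(296,312,324,360),.1235)):
    im=cv2.imread(f"pics/{n}5.png")[:,:,::-1].copy()
    x0,y0,x1,y1=bj; k=cv2.resize(im[y0:y1,x0:x1],None,fx=S,fy=S,interpolation=cv2.INTER_CUBIC)
    h=cv2.cvtColor(k,cv2.COLOR_RGB2HSV); b=cv2.inRange(h,(106,140,60),(125,255,255)); w=cv2.inRange(h,(0,0,170),(179,60,255))
    C=max(cv2.findContours(cv2.morphologyEx(b,cv2.MORPH_CLOSE,np.ones((9,9))),0,1)[0],key=cv2.contourArea)[:,0].astype(float)
    p=back(n,(C+.5)/S-.5+[x0,y0],z)[:,:2]; cp=cam(n)[3][:2,3]; c=p.mean(0)
    for it in range(8):
        d=(c-cp)/np.linalg.norm(c-cp); v=p-c; r=np.linalg.norm(v,axis=1); s=(v@d/r>-.05)&(abs(r-.028)<(.008 if it<4 else .003))
        c=least_squares(lambda q:np.linalg.norm(p[s]-q,axis=1)-.028,c,loss="soft_l1",f_scale=.0005).x
    v=back(n,(pts(w)+.5)/S-.5+[x0,y0],z)[:,:2]-c; v=v[np.linalg.norm(v,axis=1)<.022]; a=v.mean(0)
    print(lab,n,c,s.sum(),"heading",np.degrees(np.arctan2(a[1],a[0])))
```

```text
top jar top [0.5101 0.1642] 192 heading -11.28494800103237
top jar side [0.5103 0.166 ] 213 heading -34.642248622076885
mid top [ 0.5247 -0.199 ] 211 heading -68.89350376994153
mid side [ 0.5244 -0.2012] 299 heading -72.40674598787447
```

The two heading readings disagree (-11° and -35°, wanted about -20.6°), so I'll check the strip close up. I'll also move the arm out of the top view and compare the bystanders.

Request:
servo_tool([
  [[0,0,0,0,-45,0,87],[0,0,0,0,-90,0,87],[0,0,0,0,-90,0,87]],
])

```text
time: 12.05
position: [0.6102, -0.023, 0.2212]
tool_rot: [-0.379, 1.537, 0.377]
ft_force: [0.1, 0.4, 0.6]
grip_width: 0.998
```

Run:
```python
from h import *
o=[]
for n,(x0,y0,x1,y1),z in(("top",(240,205,300,285),.0695),("side",(245,200,325,255),.0695)):
    im=vision.get_image(n);cv2.imwrite(f"pics/{n}6.png",im[:,:,::-1])
    k=cv2.resize(im[y0:y1,x0:x1],None,fx=5,fy=5,interpolation=2)[:,:,::-1].copy()
    c=np.array([.5102,.1651,z])
    for ang,col in((-20.6,(0,255,0)),(-20.6+23,(0,0,255)),(-20.6-23,(0,0,255))):
        a=np.radians(ang); q=(proj(n,np.array([c,c+[.06*np.cos(a),.06*np.sin(a),0]]))-[x0,y0]+.5)*5
        cv2.line(k,tuple(int(t) for t in q[0]),tuple(int(t) for t in q[1]),col,1)
    o.append(cv2.copyMakeBorder(k,0,400-k.shape[0],0,0,0))
    j=cv2.imread(f"pics/{n}0.png")[:,:,::-1]; d=cv2.absdiff(im,j).max(2)
    for nm,X in(("meter",(.55,.37)),):pass
    B={"top":{"meter":(125,218,170,280),"board":(263,160,308,193),"driver":(478,253,520,328)},"side":{"meter":(228,138,288,170),"board":(348,208,390,248)}}[n]
    for nm,(a0,b0,a1,b1) in B.items(): print(n,nm,"changed px",(d[b0:b1,a0:a1]>60).sum())
cv2.imwrite("pics/crop7.png",np.hstack(o))
```

```text
top meter changed px 0
top board changed px 201
top driver changed px 0
side meter changed px 0
side board changed px 0
```

View pics/crop7.png

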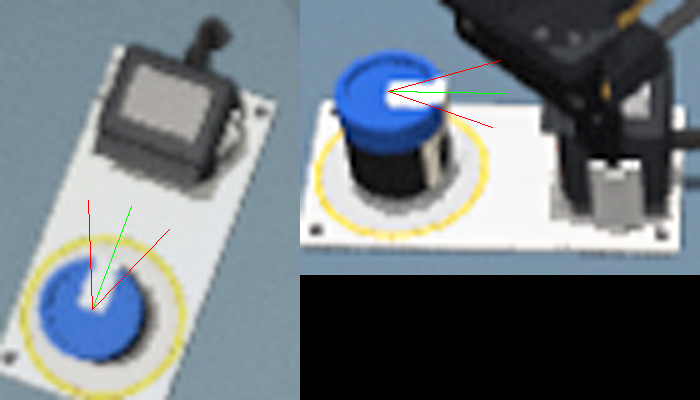

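In both views the strip lies along the green target line, well inside the red tolerance lines. The jar is inside the ring, and the gripper is clear at z = 0.22 m.

```bash
python3 -c "
from bench import close_job
print(close_job())"
```

```text
the job is handed in; nothing more can be done
None
```

I lifted the top jar straight up off the pile by its lid and turned it about 48°. I then lowered it onto the reader's plate until the wrist force showed contact, let go and backed off. The job was handed in at about 12 s; no verdict is reported.

**Last checks that agreed:**
- **Position:** the jar stands upright, about 1–3 mm from the ring's centre.
- **Lower jars:** they are still stacked. The middle jar measured within about 1 mm of where the pile stood at the start.
- **Multimeter and screwdriver:** no change in the pictures. The screwdriver was checked in the top view only.
- **Gripper:** clear of everything, with no meaningful force on it.

**Checks that disagreed:**
- **Label heading:** the automatic readings were -11° (top view) and -35° (side view), against about -20.6° wanted. Both are within the ±23° allowed. A closer look with overlay lines put the strip on the target line in both views, and the arm's own turn gives about -21°.
- **Circuit board:** the top view showed 201 changed pixels and the side view none. I took the change for the arm or its shadow over the board, but did not look closer. The arm was never meant to go near it.

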